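# Unstack the amplifier kit into its nests

### The arm

A 6-joint arm with a two-finger parallel gripper is mounted at the origin on the work surface. World frame = base frame: x ahead of the robot, y to its left, z up, the work surface at z = 0. Lengths are in m, angles in rad, forces in N, time in s.
With the tool pointing down it reaches from about 0.275 to 0.825 m from the base axis. Payload 4.9 kg.
Tool frame: the origin (TCP) lies at the very end of the fingers, on their centre line; the grasp point (between the pads) lies 19 mm behind it; z points along the fingers, y is the line along which they close (so a half turn about z gives the same grasp; the last joint's range is limited). The gripper opens to 85 mm and grips with 20 to 120 N. Pads are 22 mm wide; open, the fingers measure 114 mm over their backs; the gripper's body (76 mm by 85 mm) begins 54 mm behind the grasp point. The pads swing forward as they close: fully open they stand 13 mm farther back than shut.
Start: joints at [1.183, 0.326, -0.193, 1.052, 0, 1.437], TCP at [0.138, 0.532, 0.231] pointing down, gripper open.
Joint ranges: [-2.65, 2.65], [-0.97, 1.79], [-1.3, 1.35], [-1.93, 2.1], [-1.47, 1.37], [-3.14, 3.14]. Speed limits (rad/s): [2.57, 2.57, 3.14, 3.14, 3.14, 3.14].

### API

Orientations are given as a 3x3 rotation matrix whose columns are the frame's x, y, z axes.
In Python, from rig import robot gives the robot as it stands. Calls block until the motion is done:
- robot.move_to(position, orientation): joint-space move of the TCP to a pose.
- robot.move_straight(position, rot=None, vel=0.15, max_force=None): straight line of the TCP; rot=None keeps the orientation; vel is the mean speed in m/s. With max_force (N) it stops when the force on the tool has changed by that much, and returns True; else False.
- robot.movej(angles): joint-space move.
- robot.set_gripper(opening): opening from 0.0 (shut) to 1.0 (fully open); the grip force is fixed at half the most; returns when the fingers have stopped.
- robot.sleep(seconds).
- robot.solve_ik(position, orientation): joint angles nearest the present ones, or None.
- robot.get_image(name): name is "scene" or "top" or "wrist"; returns the picture (420x560x3 uint8, red, green, blue); there is no depth.
- robot.camera_model(name): a dict with "vfov" (degrees; the focal length in pixels is half the picture's height over the tangent of half this angle, whatever the lens; pixels are square), "cx", "cy" (the principal point, pixels), "T" (4x4, takes a point from camera to world coordinates). Camera axes: x right, y down, z forward; pixel columns grow to the right and rows downward; lengths in m; the calibration is good to about 2 mm. The wrist camera is an equidistant fisheye: a pixel r from the principal point sees the ray r / f radians off the axis. A picture is of the moment at which its call begins: read the wrist's pose just before it. camera_model takes no time and is no camera call; for the wrist camera it gives the pose at the moment of the call.
A pose or a line that the arm cannot do raises robot.IKError and nothing moves.
- robot.job_done(): hands the job in; it is judged then, once.
Readings, each from a call of its own:
- robot.current_time(): time.
- robot.current_joint_pos(): joint angles.
- robot.current_joint_vel(): joint speeds.
- robot.current_effort(): joint torques, N m.
- robot.current_tool_pos(): TCP position.
- robot.current_ee_rot(): TCP orientation.
- robot.current_contact_force(): force on the tool from outside, world axes, zero at the start.
- robot.current_torque(): the same for the moment, N m.
- robot.current_grip_width(): opening from 0.0 (shut) to 1.0 (fully open).
- robot.current_gripper_force(): force on a finger pad.
Only numpy, scipy, OpenCV 4.12 (cv2) and the standard library are available. Lean on these libraries where they do the work, as an engineer would, in place of code of your own. Each camera call takes 0.05 s, during which the arm holds its last target. There are 200 camera calls.

### The job

Take the stack of amplifier parts apart from the top down, one part at a time, and set each part upright and flat inside the black-rimmed nest made for its shape and size, before taking the next: the knob in the small round nest, the transformer in the larger round one, the housing in the smaller rectangular one and the heat sink in the largest. Put them down without tipping them over or dropping them, and leave all four lying free in their nests.

Things in the scene. Friction and masses are not known exactly. Their poses are not given: they have to be found in the camera images.
- knob: Control knob, a plain aluminium cylinder 24 mm in diameter and 26 mm high, at the top of the stack at the start. About 30 g. Origin: centre of its underside; z up along its axis
- transformer: Potted toroidal transformer, a black plastic cylinder 42 mm in diameter and 28 mm high with a grey ring and a brass centre on top, under the knob at the start. About 200 g. Origin: centre of its underside; z up along its axis
- housing: Grey die-cast housing with a screwed lid, a block 74 mm (along its x) by 48 mm (along its y) and 30 mm high, under the transformer at the start; nothing opens. About 200 g. Origin: centre of its underside; z up
- heat_sink: Aluminium heat sink, a block 100 mm (along its x) by 66 mm (along its y) and 32 mm high, flat top, fins below running along its x; the outermost fins make its y faces, flush with the top. Bottom of the stack, stands on the bench at the start. About 300 g. Origin: centre of its underside; z up
- knob_nest: Small round dish with a black rim, inside diameter 40 mm, outside 48 mm, with a grey floor. Fixed. Floor 3 mm thick, upright wall 4 mm thick, rim 11 mm above the bench. Origin: centre of its underside on the bench; z up
- transformer_nest: Larger round dish with a black rim, inside diameter 58 mm, outside 66 mm, with a grey floor. Fixed. Floor 3 mm thick, upright wall 4 mm thick, rim 11 mm above the bench. Origin: centre of its underside on the bench; z up
- housing_nest: Smaller rectangular tray with a black rim, inside 90 mm (along its x) by 64 mm (along its y), outside 98 by 72 mm, with a grey floor. Fixed. Floor 3 mm thick, upright wall 4 mm thick, rim 11 mm above the bench. Origin: centre of its underside on the bench; z up
- heat_sink_nest: Largest rectangular tray with a black rim, inside 116 mm (along its x) by 82 mm (along its y), outside 124 by 90 mm, with a grey floor. Fixed. Floor 3 mm thick, upright wall 4 mm thick, rim 11 mm above the bench. Origin: centre of its underside on the bench; z up
Things that resemble listed ones, but are neither listed nor needed, are in the scene too. Several things have the shape of the knob; the one meant has the colours described above.

How it is judged:
By the outcome, as a careful person would: the job done as asked, in the order asked, and still so for the second after the job is handed in, with the robot touching nothing.
It also fails if it takes over 120 s, if anything falls off the work surface, if the arm or the gripper's body presses on something with over 40 N, if the wrist force passes 120 N, or if a joint passes its speed limit or range.

## Working session

There is one attempt and no reset: what is moved stays moved. The work goes in short steps, each a Python script; the robot and the scene stay as the last script left them, time stands still between calls to the robot, and variables do not carry over. Pictures are saved under pics/ and viewed, at most 14 in all, crops included, and the job is handed in when it is done.

```bash
mkdir -p pics; ls
python3 - <<'E'
from rig import robot
import cv2
for n in("top","scene"):
    im=robot.get_image(n); cv2.imwrite(f"pics/{n}0.png",cv2.resize(im[:,:,::-1],(784,588),interpolation=cv2.INTER_CUBIC))
    cv2.imwrite(f"{n}0raw.png",im[:,:,::-1])
    m=robot.camera_model(n);print(n,m["vfov"],m["cx"],m["cy"]);print(m["T"].round(3))
E
```

```text
pics
top 55.715280335898704 272.99550075402965 214.8402057270581
[[ 0.022 -0.985  0.172  0.432]
 [-1.    -0.022  0.    -0.004]
 [ 0.003 -0.172 -0.985  0.81 ]
 [ 0.     0.     0.     1.   ]]
scene 56.47596178379815 277.59151456757576 215.68554646815667
[[-0.522  0.507 -0.686  1.183]
 [ 0.853  0.309 -0.421  0.375]
 [-0.002 -0.805 -0.593  0.636]
 [ 0.     0.     0.     1.   ]]
```

View pics/top0.png

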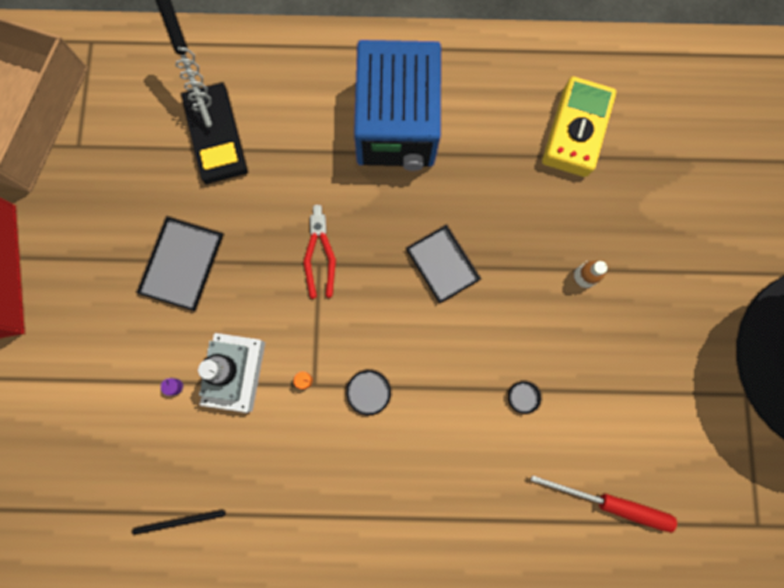

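View pics/scene0.png

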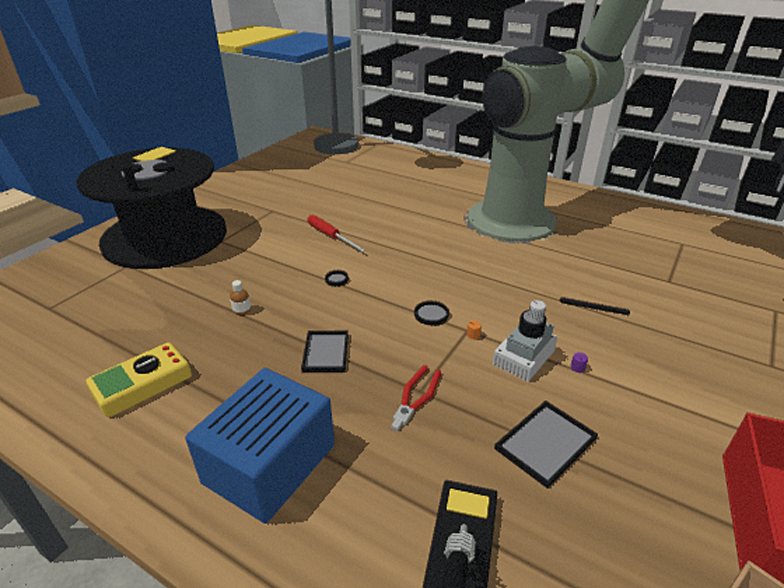

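The top picture shows the stack at about (230,373), with the aluminium knob on top at (211,369). The nests are small round (523,397), larger round (368,392), smaller rectangle (443,264) and largest rectangle (180,263). Three things are knob-shaped: purple (171,387), orange (302,380) and the plain silver one on the stack. The silver one fits "plain aluminium, top of the stack". I'll measure the nests and take a closer wrist view of the stack to confirm it.

```bash
cat > h.py <<'E'
import numpy as np, cv2
from rig import robot
def proj(m,P,fish=False):
    P=np.atleast_2d(P); T=m["T"]; C=(P-T[:3,3])@T[:3,:3]
    f=210/np.tan(np.radians(m["vfov"])/2)
    r=np.hypot(C[:,0],C[:,1]); k=np.arctan2(r,C[:,2])/np.maximum(r,1e-9) if fish else 1/C[:,2]
    return np.c_[m["cx"]+f*k*C[:,0], m["cy"]+f*k*C[:,1]]
def unproj(m,uv,z,fish=False):
    uv=np.atleast_2d(uv).astype(float); f=210/np.tan(np.radians(m["vfov"])/2)
    d=(uv-[m["cx"],m["cy"]])/f; r=np.hypot(*d.T)
    s=np.where(r>1e-9,np.tan(r)/np.maximum(r,1e-9),1) if fish else np.ones(len(d))
    D=np.c_[d*s[:,None],np.ones(len(d))]@m["T"][:3,:3].T; o=m["T"][:3,3]
    return o+D*((z-o[2])/D[:,2])[:,None]
def outline(x,y,yaw,z,dims):           # points of a disc (1 dim) or rectangle (2 dims), at height z
    if len(dims)==1:
        a=np.linspace(0,2*np.pi,72,endpoint=False); q=dims[0]/2*np.c_[np.cos(a),np.sin(a)]
    else:
        q=np.array([[1,1],[-1,1],[-1,-1],[1,-1]])*np.array(dims)/2
    c,s=np.cos(yaw),np.sin(yaw)
    return np.c_[q@np.array([[c,s],[-s,c]])+[x,y],np.full(len(q),z)]
def R(yaw):                            # tool down, tool y (closing line) along (-sin,cos)
    c,s=np.cos(yaw),np.sin(yaw)
    x=np.array([c,s,0]);y=np.array([s,-c,0]);return np.c_[x,y,[0,0,-1]]
E
cat > nests.py <<'E'
from h import *
from scipy.optimize import least_squares
im=cv2.imread("top0raw.png"); m=robot.camera_model("top")
hsv=cv2.cvtColor(im,cv2.COLOR_BGR2HSV)
mask=((hsv[...,2]<60)|(hsv[...,1]<45)).astype(np.uint8)
N=dict(knob=((523,397),(.048,)),transformer=((368,392),(.066,)),housing=((443,264),(.098,.072)),heat_sink=((180,263),(.124,.090)))
_,lab=cv2.connectedComponents(mask); out={}
for n,(c,d) in N.items():
    c=np.array(c)/1.4; k=lab[int(c[1]),int(c[0])]
    mk=(lab==k).astype(np.uint8); con=max(cv2.findContours(mk,cv2.RETR_EXTERNAL,cv2.CHAIN_APPROX_NONE)[0],key=len)[:,0].astype(np.float32)
    p=unproj(m,c,.008)[0]
    box=cv2.minAreaRect(unproj(m,con,.008)[:,:2].astype(np.float32)); b=cv2.boxPoints(box)
    e=max(b[1]-b[0],b[2]-b[1],key=np.linalg.norm); yaw=np.arctan2(e[1],e[0])
    def res(q):
        h=cv2.convexHull(np.r_[proj(m,outline(q[0],q[1],q[2],0,d)),proj(m,outline(q[0],q[1],q[2],.011,d))].astype(np.float32))
        return [cv2.pointPolygonTest(h,(float(u),float(v)),True)-.5 for u,v in con]
    s=least_squares(res,[*box[0],yaw],diff_step=1e-3,x_scale=[.01,.01,.05],loss="soft_l1")
    out[n]=s.x.tolist(); print(n,s.x.round(4),"r",np.hypot(*s.x[:2]).round(3),"px bias/std",np.mean(s.fun).round(2),np.std(res(s.x)).round(2),"size",np.round(box[1],4))
import json; json.dump(out,open("nests.json","w"))
E
python3 nests.py
python3 - <<'E'
from h import *
m=robot.camera_model("top"); print("knob top approx",unproj(m,np.array([[207,369]])/1.4,.116), "R0",robot.current_ee_rot().round(2).tolist())
k=unproj(m,np.array([[207,369]])/1.4,.116)[0]
robot.move_to([k[0]-.04,k[1],.30],R(0)); print(robot.current_time(),robot.current_joint_pos().round(2))
im=robot.get_image("wrist"); cv2.imwrite("w1raw.png",im[:,:,::-1]); w=robot.camera_model("wrist"); np.savez("w1",**w)
print(w["vfov"],w["cx"],w["cy"]);print(w["T"].round(3))
cv2.imwrite("pics/w1.png",cv2.resize(im[:,:,::-1],(784,588),interpolation=cv2.INTER_CUBIC))
E
```

```text
knob [ 0.4386 -0.2081 -1.5399] r 0.485 px bias/std 1.0 0.31 size [0.0412 0.0444]
transformer [ 0.4405  0.0139 -0.6855] r 0.441 px bias/std 0.99 0.37 size [0.0589 0.0602]
housing [ 0.6312 -0.0915  0.5576] r 0.638 px bias/std 0.7 0.36 size [0.0955 0.0731]
heat_sink [ 0.6231  0.2976 -0.2769] r 0.691 px bias/std 0.79 0.33 size [0.0908 0.1227]
knob top approx [[0.46304558 0.21120153 0.116     ]] R0 [[-0.97, 0.25, -0.0], [0.25, 0.97, -0.0], [0.0, -0.0, -1.0]]
3.65 [ 0.31  0.14 -0.26  1.17  0.   -2.83]
65.70646984690485 276.6744194520342 211.73748154029494
[[ 0.001 -0.963 -0.27   0.492]
 [-1.    -0.001  0.     0.211]
 [-0.     0.27  -0.963  0.442]
 [ 0.     0.     0.     1.   ]]
```

View pics/w1.png

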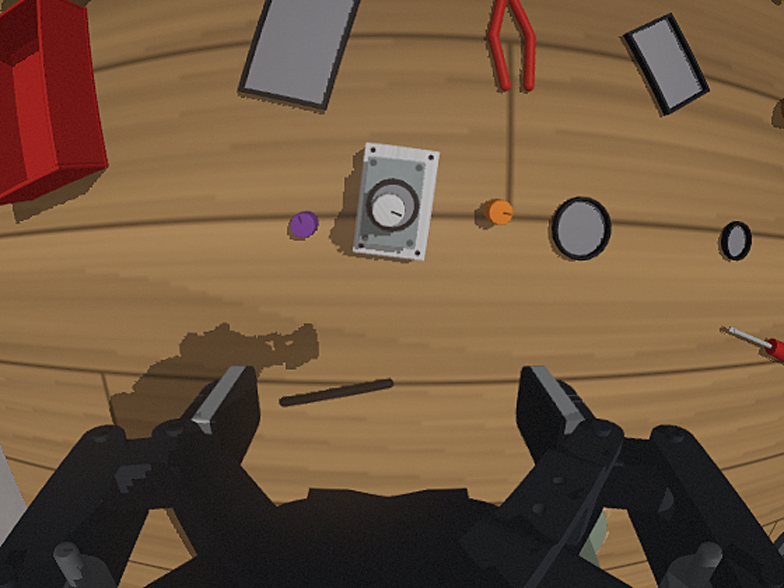

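The wrist view confirms that the silver knob at (392,208) sits on the black transformer. The purple (303,224) and orange (500,212) lookalikes stand on the bench on either side of the stack. Next I'll enlarge this for the confirming crop and the corner measurements.

Run:
```python
import cv2
im=cv2.imread("w1raw.png")[97:193,238:330]
cv2.imwrite("pics/c1.png",cv2.resize(im,None,fx=6,fy=6,interpolation=cv2.INTER_CUBIC))
```

```text
(no output)
```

View pics/c1.png

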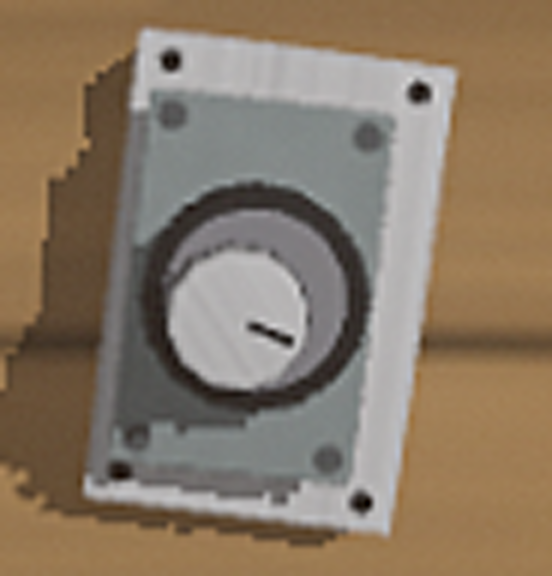

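The crop confirms the plain silver knob, with its top face centred at (237,320). The transformer's top is centred at (258,296). The housing corners are (150,92), (393,117), (352,487), (110,458) and the heat sink corners (141,30), (457,70), (388,533), (86,492).

Run:
```python
from h import *
m=dict(np.load("w1.npz")); 
g=lambda q: np.array([238,97])+(np.array(q,float)+.5)/6-.5
for n,z,c,r in(("knob",.116,(237,320),72),("transformer",.090,(258,296),112)):
    a=np.linspace(0,2*np.pi,40,endpoint=False); p=unproj(m,g(np.array(c)+r*np.c_[np.cos(a),np.sin(a)]),z,True)[:,:2]
    print(n,p.mean(0).round(4),"dia",(2*np.linalg.norm(p-p.mean(0),axis=1)).mean().round(4))
for n,z,q in(("housing",.062,[(150,92),(393,117),(352,487),(110,458)]),("heat_sink",.032,[(141,30),(457,70),(388,533),(86,492)])):
    p=unproj(m,g(q),z,True)[:,:2]; e=p[0]-p[3]+p[1]-p[2]; s=p[0]-p[1]+p[3]-p[2]
    print(n,p.mean(0).round(4),"sizes",(np.linalg.norm(e)/2).round(4),(np.linalg.norm(s)/2).round(4),"yaw",np.arctan2(e[1],e[0]).round(4),(np.arctan2(s[1],s[0])-np.pi/2).round(4))
t=robot.camera_model("top"); print(unproj(t,np.array([[207.5,369]])/1.4,.116))
```

```text
knob [0.4651 0.2104] dia 0.0241
transformer [0.4673 0.2066] dia 0.0405
housing [0.4666 0.2077] sizes 0.0728 0.0475 yaw -0.1068 -0.1103
heat_sink [0.4661 0.2039] sizes 0.0992 0.0656 yaw -0.1292 -0.1286
[[0.46305916 0.21058274 0.116     ]]
```

Sizes and positions agree with the given dimensions and between the two cameras. Now the knob.

```bash
cat >> h.py <<'E'
import json
NEST=json.load(open("nests.json")) if __import__("os").path.exists("nests.json") else {}
def st(tag): print(tag,"t",round(robot.current_time(),1),"tcp",robot.current_tool_pos().round(4),"w",round(robot.current_grip_width(),3),"gf",round(float(np.max(robot.current_gripper_force())),1),"F",robot.current_contact_force().round(1))
def pick(x,y,yaw,z,lift=.06):          # z: TCP height for the grasp
    top=z+.06; p=robot.current_tool_pos()
    if p[2]<top+.02: robot.move_straight([p[0],p[1],top+.02],vel=.2)
    robot.move_to([x,y,top],R(yaw)); print("hit" if robot.move_straight([x,y,z],vel=.08,max_force=8) else "ok"); st("at grasp")
    robot.set_gripper(0.0); st("closed"); robot.move_straight([x,y,z+lift],vel=.08); st("lifted")
def place(x,y,yaw,z,op,fly=.2):            # z: TCP height with the part on the nest floor
    p=robot.current_tool_pos(); h=max(fly,p[2]); robot.move_straight([p[0],p[1],h],vel=.2)
    robot.move_straight([x,y,h],rot=R(yaw),vel=.25); robot.move_straight([x,y,z+.012],vel=.15); robot.sleep(.2)
    print("touch",robot.move_straight([x,y,z-.002],vel=.015,max_force=4)); st("down")
    robot.set_gripper(op); robot.sleep(.2); st("open"); p=robot.current_tool_pos(); robot.move_straight([p[0],p[1],z+.08],vel=.12)
def pic(name):
    im=robot.get_image("wrist"); cv2.imwrite(f"{name}raw.png",im[:,:,::-1]); np.savez(name,**robot.camera_model("wrist"))
    cv2.imwrite(f"pics/{name}.png",cv2.resize(im[:,:,::-1],(784,588),interpolation=cv2.INTER_CUBIC))
E
python3 - <<'E'
from h import *
pick(.4651,.2104,np.pi-.12,.09+.013); pic("w2")
E
```

```text
ok
at grasp t 7.3 tcp [0.4655 0.2105 0.1034] w 1.0 gf 0.0 F [-0.8  0.7  0.2]
closed t 7.9 tcp [0.4653 0.2105 0.1035] w 0.249 gf 58.6 F [-1.  -0.4  4.6]
lifted t 8.8 tcp [0.4647 0.2103 0.1626] w 0.248 gf 58.7 F [ 0.3 -0.2 -0.8]
```

View pics/w2.png

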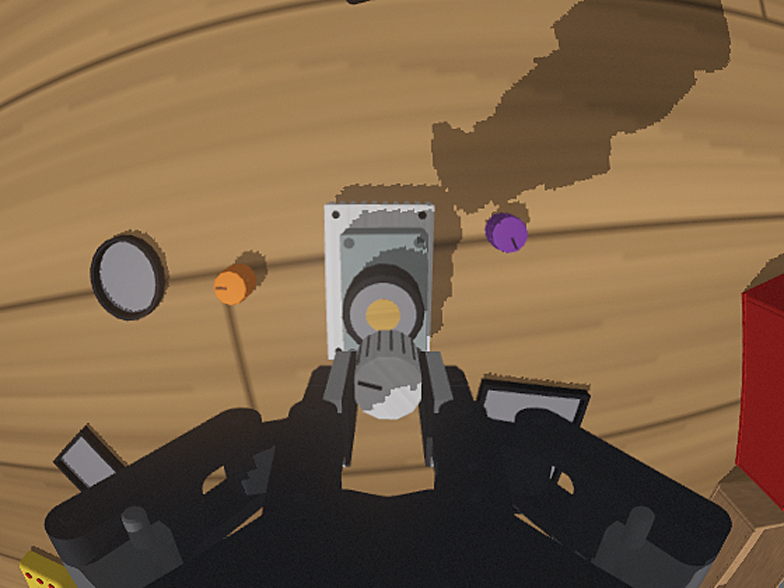

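The knob is held upright between the pads at (388,375), and the transformer is undisturbed on the stack with its brass centre at (383,316). Next I'll place the knob and look at its nest.

Run:
```python
from h import *
n=NEST["knob"]; place(n[0],n[1],np.pi-.12,.016,.6); pic("w3")
```

```text
touch True
down t 13.3 tcp [ 0.4384 -0.208   0.0165] w 0.249 gf 59.4 F [-0.2 -0.4  4.6]
open t 13.9 tcp [ 0.4379 -0.2076  0.016 ] w 0.601 gf 0.0 F [ 0.6 -0.1 -0.3]
```

View pics/w3.png

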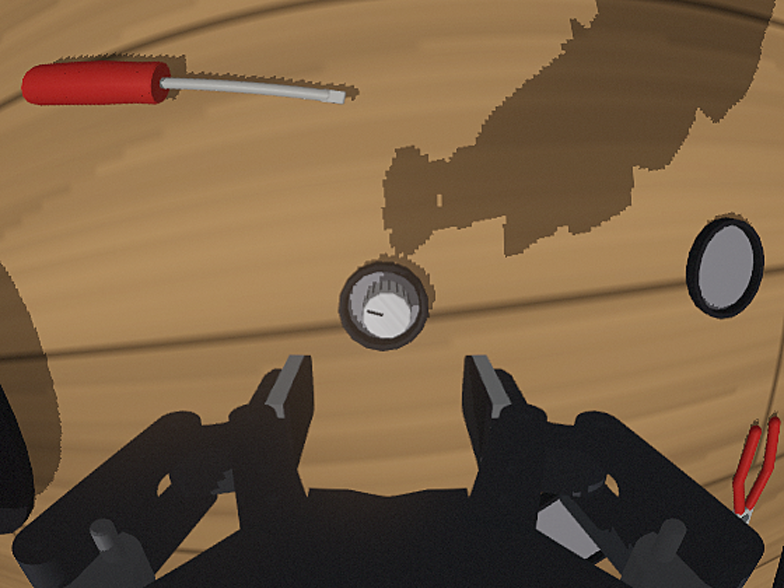

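The knob stands upright inside the small round nest at (385,312). Next, the transformer.

Run:
```python
from h import *
robot.set_gripper(1.0); robot.move_straight([.4384,-.208,.2],vel=.25)
pick(.4673,.2066,np.pi-.12,.062+.011)
assert .4<robot.current_grip_width()<.6
n=NEST["transformer"]; place(n[0],n[1],np.pi-.12,.014,.8); pic("w4")
```

```text
ok
at grasp t 18.2 tcp [0.4677 0.2067 0.0733] w 1.001 gf 0.0 F [0.3 0.9 0.2]
closed t 18.7 tcp [0.4677 0.2071 0.0738] w 0.467 gf 59.9 F [0.  0.3 5.6]
lifted t 19.6 tcp [0.4668 0.2064 0.1325] w 0.462 gf 60.6 F [-0.5 -0.4 -3. ]
touch True
down t 23.2 tcp [0.4404 0.0139 0.0148] w 0.468 gf 61.7 F [ 0.3 -0.4  4.8]
open t 23.8 tcp [0.4394 0.0141 0.0142] w 0.8 gf 0.0 F [ 0.6  0.3 -0.8]
```

View pics/w4.png

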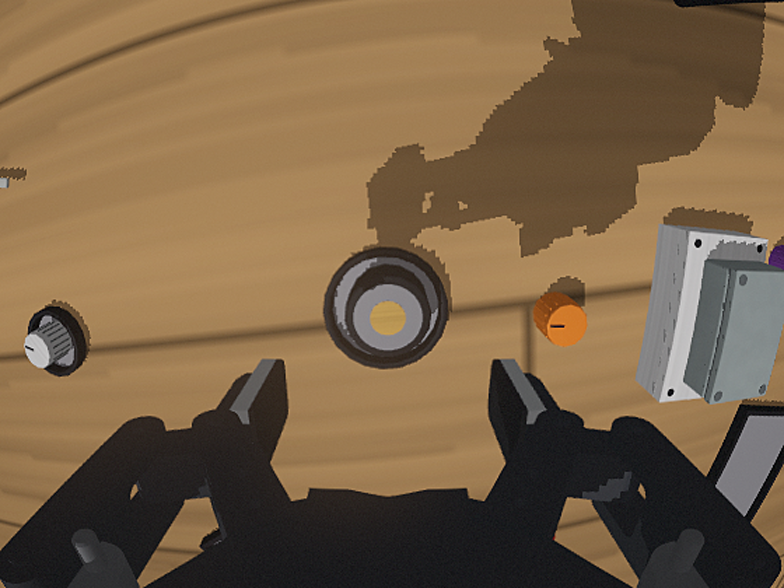

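The transformer sits flat in the larger round nest at (388,310), and the housing is still on the heat sink. Next, the housing.

Run:
```python
from h import *
robot.set_gripper(1.0); robot.move_straight([.4394,.0141,.2],vel=.25)
pick(.4666,.2077,np.pi-.108,.032+.010)
assert .48<robot.current_grip_width()<.65
n=NEST["housing"]; place(n[0],n[1],np.pi+n[2],.013,.85); pic("w5")
robot.set_gripper(1.0); robot.move_straight([n[0],n[1],.25],vel=.25)
robot.move_to([.50,.204,.27],R(np.pi-.129)); pic("w6")
```

```text
ok
at grasp t 27.4 tcp [0.467  0.2077 0.0424] w 1.004 gf 0.0 F [ 0.5 -0.2  0.2]
closed t 27.8 tcp [0.4671 0.208  0.0427] w 0.549 gf 62.7 F [-0.9  0.6  5.1]
lifted t 28.7 tcp [0.4662 0.2076 0.1016] w 0.546 gf 61.9 F [ 0.1 -0.3 -2.1]
touch True
down t 33.1 tcp [ 0.631  -0.0915  0.0138] w 0.547 gf 62.6 F [-0.8  0.5  5.6]
open t 33.7 tcp [ 0.6296 -0.0911  0.0124] w 0.854 gf 0.0 F [ 0.3  1.3 -0.6]
```

View pics/w5.png

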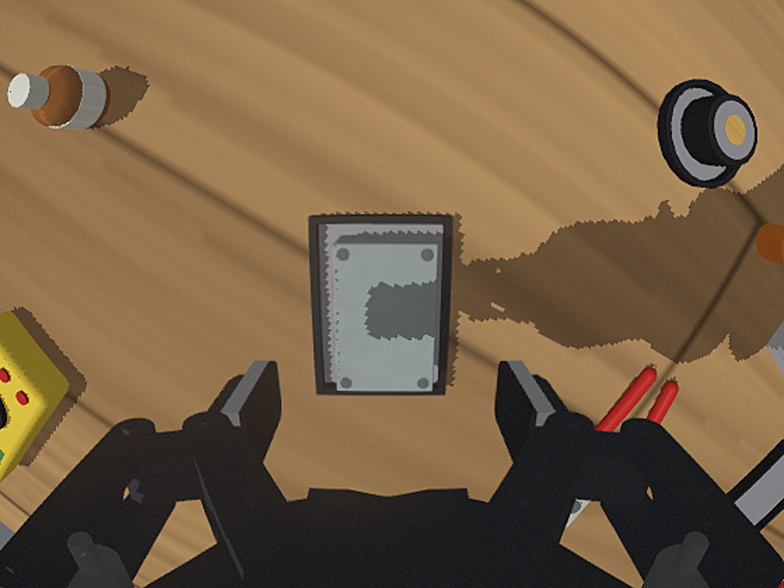

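View pics/w6.png

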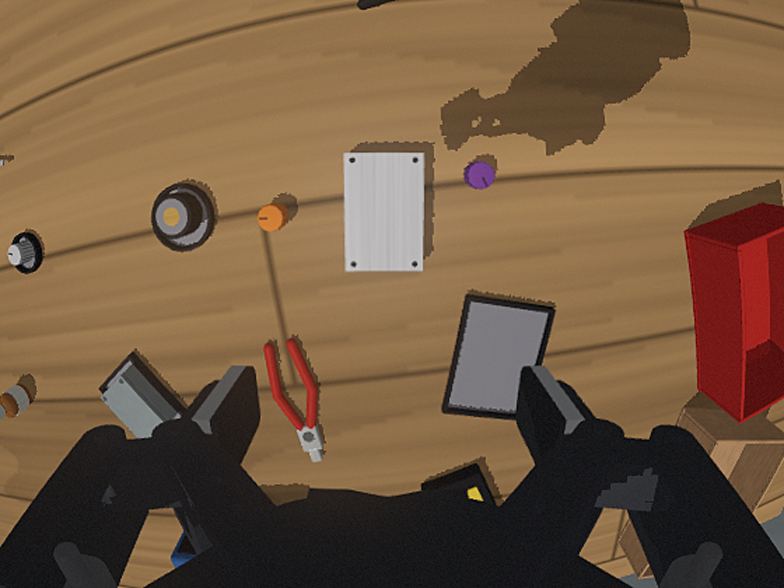

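The housing lies inside the smaller rectangular nest, lid at (385,315). The heat sink stands alone at (384,212), clear of purple (480,175) and orange (272,217). I'll re-measure its corners at (345,153), (424,153), (423,271), (346,271), then move it.

Run:
```python
from h import *
m=dict(np.load("w6.npz")); p=unproj(m,(np.array([(346,271),(423,271),(424,153),(345,153)])+.5)/1.4-.5,.032,True)[:,:2]
e=p[0]-p[3]+p[1]-p[2]; c=p.mean(0); yaw=np.arctan2(e[1],e[0])
print(c.round(4),np.linalg.norm(e)/2,np.linalg.norm(p[0]-p[1]),yaw)
assert np.linalg.norm(c-[.4661,.2039])<.006 and abs(yaw+.129)<.05
c=(c+[.4661,.2039])/2; yaw=(yaw-.129)/2
pick(c[0],c[1],np.pi+yaw,.009)
assert .68<robot.current_grip_width()<.87
n=NEST["heat_sink"]; place(n[0],n[1],np.pi+n[2],.012,1.0); pic("w7")
robot.move_to([.40,.20,.25],R(np.pi)); im=robot.get_image("top"); cv2.imwrite("pics/top1.png",cv2.resize(im[100:320,60:400,::-1],None,fx=2.3,fy=2.3,interpolation=cv2.INTER_CUBIC)); print(robot.current_time())
```

```text
[0.4667 0.2046] 0.09996997516430696 0.06587846486599779 -0.13051282019981672
ok
at grasp t 38.6 tcp [0.4668 0.2044 0.0094] w 1.002 gf 0.0 F [ 0.3  0.6 -0.7]
closed t 38.9 tcp [0.4669 0.2043 0.01  ] w 0.754 gf 67.0 F [-1.3 -0.5  4.8]
lifted t 39.8 tcp [0.4659 0.2041 0.0686] w 0.758 gf 66.6 F [-0.1  0.  -3.3]
touch True
down t 43.8 tcp [0.623  0.2976 0.013 ] w 0.757 gf 67.6 F [-0.1 -0.   5.8]
open t 44.3 tcp [0.6215 0.2971 0.0113] w 1.001 gf 0.0 F [ 0.1  0.5 -0.2]
46.3333
```

View pics/w7.png

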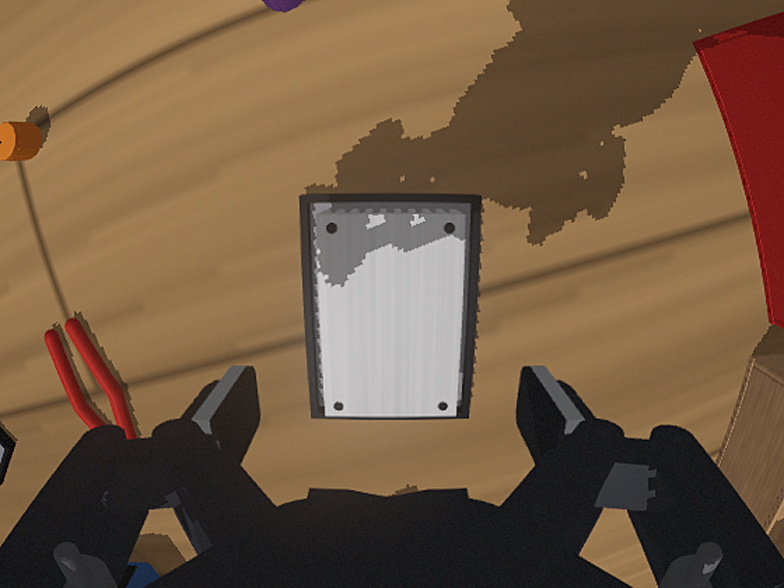

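View pics/top1.png

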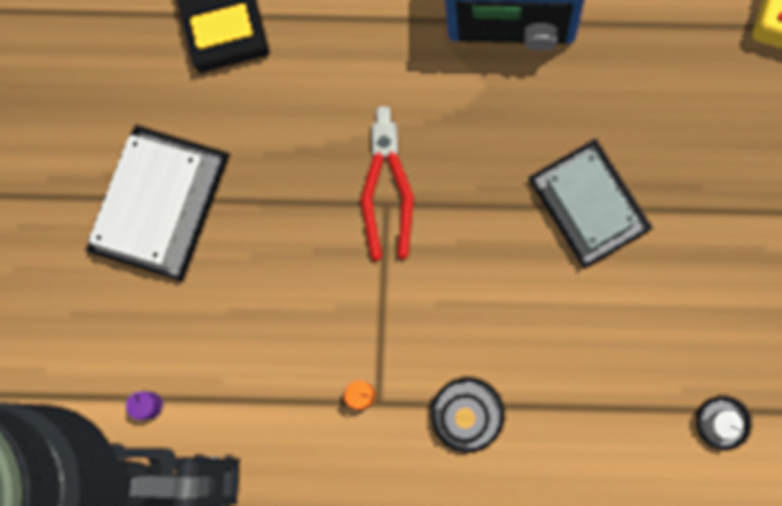

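All four parts are level and inside their rims: the heat sink's top is centred in its tray at (390,315) in the wrist view. Each part touched down within about 0.5 mm of its nest floor height. Handing in.

```bash
python3 -c "
from rig import robot
print(robot.job_done())"
```

```text
the job is handed in; nothing more can be done
None
```

The knob, transformer, housing and heat sink were moved in that order and set upright and free in their own nests. The job was handed in at about 46 s on the robot's clock; no verdict came back.

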